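Rack a mosaic panel and hold the moisture meter on its mark

ROBOT

A 6-joint arm with a two-finger parallel gripper is mounted at the origin on the work surface. World frame = base frame: x ahead of the robot, y to its left, z up, the work surface at z = 0. Lengths are in m, angles in rad, forces in N, time in s.
With the tool pointing down it reaches from about 0.35 to 0.8 m from the base axis. Payload 7.3 kg.
Tool frame: the origin (TCP) lies between the finger pads; the fingertips stand 11 mm ahead of it and the grasp point (between the pads) lies 8 mm behind it; z points along the fingers, y is the line along which they close (so a half turn about z gives the same grasp; the last joint's range is limited). The gripper opens to 85 mm and grips with 20 to 120 N. Pads are 22 mm wide; open, the fingers measure 114 mm over their backs; the gripper's body (76 mm by 85 mm) begins 54 mm behind the grasp point. The pads swing forward as they close: fully open they stand 13 mm farther back than shut.
Start: joints at [1.118, 0.342, 1.524, -0, 1.275, -0.146], TCP at [0.159, 0.501, 0.242] pointing down, gripper open.
Joint ranges: [-2.53, 2.53], [-0.77, 2.02], [0.04, 2.7], [-1, 4.14], [0.28, 2.66], [-3.11, 3.11]. Speed limits (rad/s): [2.57, 2.57, 3.14, 3.14, 3.14, 3.14].

INTERFACE

Orientations are given as a unit quaternion [w, x, y, z].
In Python, from plant import arm, cams gives the robot as it stands. The module is installed in compiled form; this text tells all that it offers.
- The arm moves only by the tool play_rows, never from a script. Its arguments are lists of equal length, an entry for each row: "fingers": the opening, from -1 (shut) to 1 (fully open); "translation": the shift along the tool's x, y, z scaled (see below), a list of three; "twist": the turn about the tool's z scaled (see below). A call has 1 to 8 rows; each row is the pose to reach, as a shift and turn from the pose commanded when the call began, along the tool's axes at that moment; what a row does not reach only later rows make up. The controller multiplies each number of a shift by 0.1 m and each number of a turn by 90 degrees. A row lasts 1/10 s, in which the tool goes at most 50 mm and 8.59 degrees, less where a joint would pass 70% of its speed; a pose out of reach is approached as far as the arm can. A call with a number of a shift or a turn outside -1 to 1 is refused whole. A call with a gripper value outside its range is refused whole. The fingers move at their own pace and stop on an object; "squeeze" is the grip in N (left out, the last holds). Time passes only in rows, so rows that repeat a pose let the fingers close. It gives the time, the measured TCP pose, the force, the opening and the grip force at its end, in the units of the state.
- arm.read_state(): the state, without advancing time (a new reading comes with each control period).
- cams.snapshot(name): name is "scene" or "top"; returns a dict with "pixels" (400x640x3 uint8, blue, green, red), "mtx" (3x3 intrinsics, pixels), "extrinsics" (4x4, takes a point from camera to world coordinates). Camera axes: x right, y down, z forward; pixel columns grow to the right and rows downward; lengths in m; the calibration is good to about 2 mm. A picture is of the moment at which its call begins. There is no depth.
- arm.job_done(): hands the job in; it is judged then, once.
The state is a dict: "time": time; "qpos": joint angles; "joint_vel": joint speeds; "joint_torque": joint torques, N m; "position": TCP position; "ee_rot": TCP orientation; "force": force on the tool from outside, world axes, zero at the start; "torque": the same for the moment, N m; "opening": finger opening in m; "grasp_force": force on a finger pad.
Only numpy, scipy, OpenCV 4.12 (cv2) and the standard library are available. Lean on these libraries where they do the work, as an engineer would, in place of code of your own. Each camera call takes 0.05 s, during which the arm holds its last target. There are 200 camera calls.

TASK

Take the cement-backed mosaic panel off the bench easel and stand it on its lower edge, centred, in the only empty slot of the wooden drying rack, with the cement back that bears the pencilled ring facing out of the rack; set it down and let it go, do not let it drop. Then pick up the moisture meter and take the reading: hold it level with its display up and square to the panel's back, its sprung ball head inside the ring, pressed lightly so that the head is pushed in about half its travel. Finish while holding it there; leave the other panels, the hammer and the tin as they are.

Things in the scene. Friction and masses are not known exactly. Their poses are not given: they have to be found in the camera images.
- panel: mosaic panel 12 mm thick, 120 wide, 140 high, 0.4 kg, leaning on the easel. Origin: middle of its lower edge. z: up the panel, top edge at 140 mm; x: out of its plain grey cement back with the ring (at x = +6 mm; mosaic face at -6 mm); y: along the width, +-60 mm. Starts with z tipped 0.35 rad from vertical towards the robot side, so the ringed back looks up and away from the robot.
- spot (a point): centre of the pencilled ring (24 mm inside) on the panel's cement back, on the middle line, 95 mm above the lower edge. Axes as the panel's.
- easel: fixed wooden bench easel, 130 mm deep, 100 wide; holds the panel on a ledge 30 mm above the bench against a back board that ends 54 mm below the panel's top edge (nothing else behind it there, so the panel's top can be pinched across its thickness). Origin on the bench under the panel's lower edge, x away from the robot (within 0.35 rad), z up.
- rack: fixed wooden drying rack: two slotted rails 18 mm wide along its x at y = -42 and +42 mm, from x = -82 to +62 mm, tops 68 mm above the bench. 15 mm wide slots at x = -55, -10 (both taken) and +35 mm (empty); floors 15 mm above the bench, mouths chamfered 6 mm. Origin on the bench, z up; +x points out of the rack, away from the robot (within 0.3 rad). Nothing stands before that end.
- slot (a point): middle of the floor of the empty slot, 15 mm above the bench: where the middle of the panel's lower edge belongs. Axes as the rack's. The slot is 3 mm wider than the panel, which can rock 3 or 4 degrees in it.
- meter: hand-held moisture meter: grey plastic body 130 x 42 x 34 mm, 0.18 kg, lying on its back, display up, ball head roughly towards the robot (within 0.6 rad). Origin: centre of the body's underside. x: along the meter to the head, z: out of the display. Body from x = -65 to +65 mm; ball front at x = +98 mm, 17 mm above the underside. Grip across its width from above.
- tip (a point): front of the meter's 18 mm steel ball head, on the meter's axis; moves with the head. Axes as the meter's.
- head (a joint): travel of the sprung ball head into the meter: 0 fully out, 0.008 m fully in. The spring takes 1 N to start and 0.6 N per mm more (3.4 N half-way in, 5.8 N fully in).
- panel_low: standing mosaic panel 120 x 105 x 12 mm in the rack's slot at x = -10 mm, next to the empty one; to be left alone. Origin: middle of the lower edge, axes as the panel's.
- panel_rear: standing mosaic panel 120 x 140 x 12 mm in the rack's slot at x = -55 mm; to be left alone. Origin: middle of the lower edge, axes as the panel's.
- hammer: tile hammer, 240 mm long, 30 to 40 mm high, lying beyond the work, across the bench; to be left alone.
- tin: closed steel tin, 68 mm wide, 65 mm high, standing beyond the work; to be left alone. Origin: centre of its underside.

How it is judged:
By the outcome, as a careful person would: the job done as asked, in the order asked, and still so for the second after the job is handed in, while the arm keeps its last pose, push and grip.
It also fails if it takes over 64 s, if anything falls off the work surface, if the arm or the gripper's body presses on something with over 40 N, if the wrist force passes 120 N, or if a joint passes its speed limit or range.

## Working session

There is one attempt and no reset: what is moved stays moved. The work goes in short steps, Python scripts to look and compute and a tool call to move; the robot and the scene stay as the last step left them, time stands still between calls to the robot, and variables do not carry over. Pictures are saved under pics/ and viewed, at most 10 in all, crops included, and the job is handed in when it is done.

Besides the shell and the picture viewer there is one more tool, called after "Call:" as a command line: name --pt "numbers of a row" for each row, then --argument value for the rest. play_rows: Moves the arm, as the interface text tells. Shifts and turns lie within -1 to 1; 1 stands for 0.1 m of shift or 90 degrees of turn. Its arguments: {"type":"object","properties":{"fingers":{"type":"array"},"translation":{"type":"array"},"twist":{"type":"array"},"squeeze":{"type":"number"}},"required":["fingers","translation","twist"]}

```bash
mkdir -p pics; ls; cat > h.py <<'E'
import numpy as np,cv2
from plant import arm,cams
def snap(n,f):
    s=cams.snapshot(n); cv2.imwrite('pics/'+f,s['pixels']); np.savez('pics/'+f+'.npz',K=s['mtx'],E=s['extrinsics']); return s
E
python3 - <<'E'
from h import *
for n in('scene','top'):
    s=snap(n,n+'0.png'); print(n,s['mtx'].round(1).tolist(),s['extrinsics'].round(4).tolist())
print(arm.read_state())
E
```

```text
pics
scene [[413.8, 0.0, 319.2], [0.0, 413.8, 202.4], [0.0, 0.0, 1.0]] [[0.1781, 0.7268, -0.6633, 1.1439], [0.9839, -0.1206, 0.1321, -0.1325], [0.016, -0.6762, -0.7366, 0.7508], [0.0, 0.0, 0.0, 1.0]]
top [[423.3, 0.0, 317.4], [0.0, 423.3, 198.2], [0.0, 0.0, 1.0]] [[-0.0169, -0.9859, 0.1663, 0.4231], [-0.9995, 0.0211, 0.0237, -0.0202], [-0.0269, -0.1658, -0.9858, 1.1036], [0.0, 0.0, 0.0, 1.0]]
{'time': 0.1, 'qpos': array([ 1.11801234e+00,  3.42663682e-01,  1.52488616e+00, -1.89954978e-05,
        1.27539137e+00, -1.46012621e-01]), 'joint_vel': array([ 0.00197637, -0.00157517, -0.00341743, -0.00169757,  0.00037858,
        0.00078453]), 'joint_torque': array([ 2.74860155e-03, -4.34449768e+01, -2.46485764e+01,  1.49936545e-05,
        4.79763330e-03,  1.96288340e-05]), 'position': array([0.15838777, 0.50019801, 0.24170225]), 'ee_rot': array([-1.90195646e-04,  1.52782162e-01,  9.88259660e-01, -6.46964328e-04]), 'force': array([-0.487538  , -0.30683531, -0.46597637]), 'torque': array([ 0.05649029, -0.02714876, -0.00642139]), 'grasp_force': 0.0, 'opening': 0.08537311769025996}
```

View pics/scene0.png

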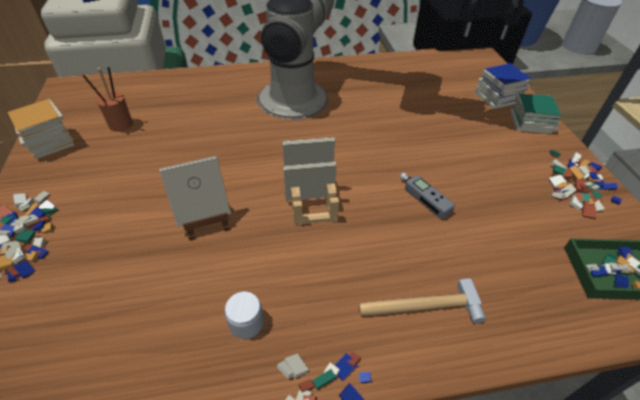

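View pics/top0.png

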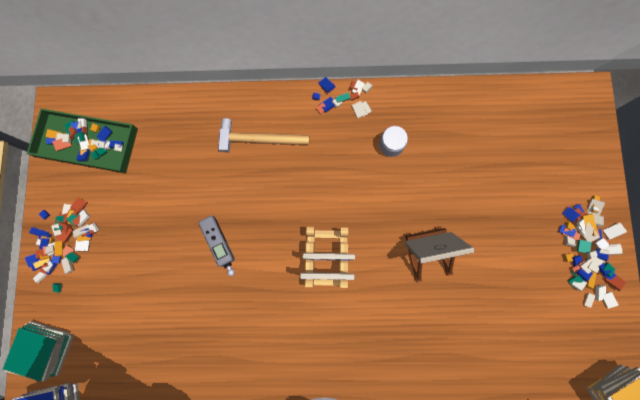

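The scene view shows the panel around (196,190) with its ring at (194,183), the rack at (315,190), the meter at (428,195) with its head at (404,177), the tin at (244,315) and the hammer at (420,303). In the top view the panel is at (438,245), the rack at (327,258) and the meter at (216,243), head at (230,270).

```bash
python3 - <<'E'
import cv2,numpy as np
a=cv2.imread('pics/scene0.png');b=cv2.imread('pics/top0.png')
def crop(im,x,y,w,h,k):
    c=cv2.resize(im[y:y+h,x:x+w],None,fx=k,fy=k,interpolation=cv2.INTER_CUBIC)
    for i in range(x-x%10+10,x+w,10): cv2.line(c,(int((i-x+.5)*k),0),(int((i-x+.5)*k),4 if i%50 else 12),(0,0,255),1); 
    for i in range(y-y%10+10,y+h,10): cv2.line(c,(0,int((i-y+.5)*k)),(4 if i%50 else 12,int((i-y+.5)*k)),(0,0,255),1)
    return c
# image 1: panel & rack in scene ; image 2: panel, rack, meter top + meter scene
A=np.hstack([crop(a,155,150,80,95,5),crop(a,275,132,80,95,5)])
B=crop(b,295,220,190,75,4); B=B[:,:800]
C=np.hstack([crop(b,190,208,60,75,4),crop(a,390,165,80,75,4)]); 
cv2.imwrite('pics/c1.png',A)
D=np.zeros((600,800,3),np.uint8);D[:300,:760]=B;D[300:600,:240]=C[:,:240];D[300:600,240:560]=C[:,240:560]
cv2.imwrite('pics/c2.png',D)
E
```

```text
(no output)
```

View pics/c1.png

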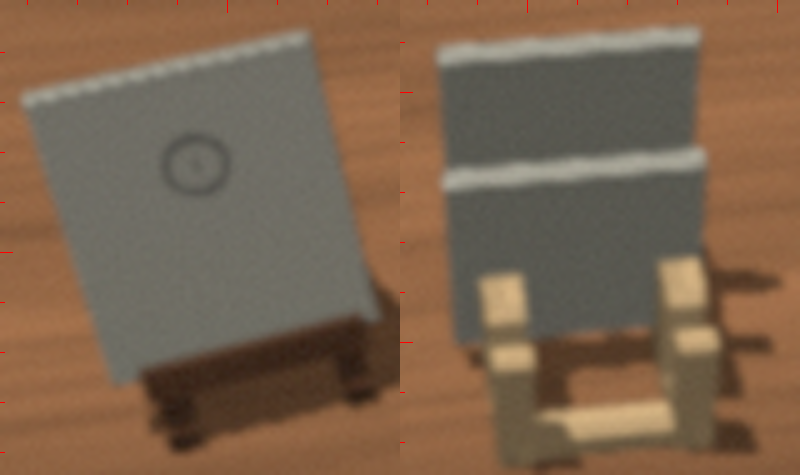

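View pics/c2.png

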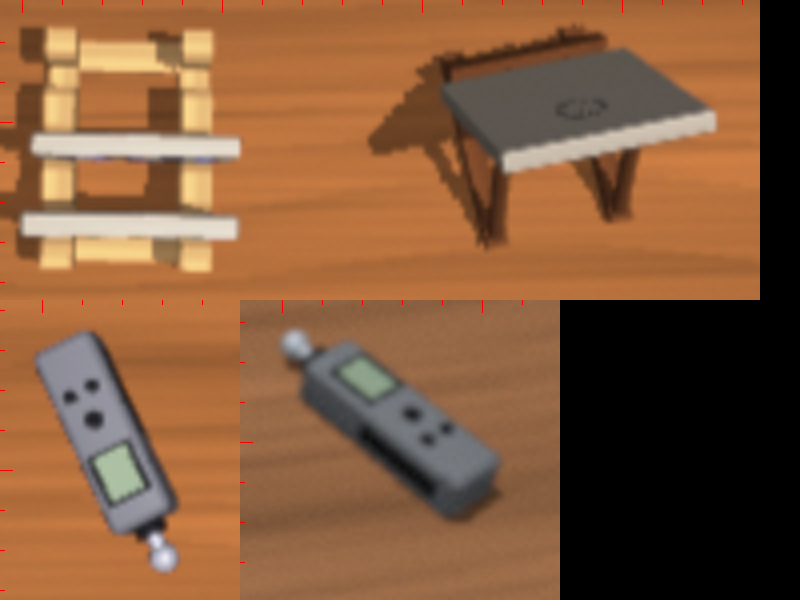

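The crops show it more sharply. The panel's back corners and ring read well in both views, as do the rail ends, the empty outermost slot and the meter's body and ball. Next I fit the poses to these points.

```bash
cat > fit.py <<'E'
from h import *
from scipy.optimize import least_squares
from scipy.spatial.transform import Rotation as R
C={n:np.load(f'pics/{n}0.png.npz') for n in('scene','top')}
def proj(n,P,C=C):
    E=np.linalg.inv(C[n]['E']); p=P@E[:3,:3].T+E[:3,3]; q=p@C[n]['K'].T; return q[:,:2]/q[:,2:]
def fit(obs,pose,x0,loss='soft_l1'):
    def f(v):
        r,t=pose(v); return np.concatenate([((proj(n,np.array([l])@r.as_matrix().T+t)[0])-np.array(px)) for n,l,px in obs])
    s=least_squares(f,x0,loss=loss); return s.x,f(s.x).reshape(-1,2)
E
cat > f0.py <<'E'
from fit import *
pc=lambda n,ox,oy,k:(lambda l,x,y:(n,[a/1000 for a in l],(x/k+ox-.5,y/k+oy-.5)))
S=pc('scene',155,150,5);T=pc('top',295,220,4)
obs=[S((6,-60,140),25,107),S((6,60,140),311,46),S((-6,-60,140),24,94),S((-6,60,140),305,30),S((6,-60,0),112,384),S((6,60,0),380,319),S((6,0,95),196,164),
T((6,60,0),442,92),T((6,-60,0),628,50),T((6,60,140),502,154),T((6,-60,140),716,113),T((-6,60,140),503,172),T((-6,-60,140),717,130),T((6,0,95),582,108)]
v,r=fit(obs,lambda v:(R.from_euler('ZY',[v[3],v[4]]),v[:3]),[.4,-.25,.03,.2,-.35]);print('panel',v.round(4));print(r.round(1).tolist())
S=pc('scene',275-80,132,5);T=pc('top',295,220,4)
obs=[T((62,51,68),46,28),T((62,33,68),77,28),T((62,-33,68),182,30),T((62,-51,68),213,30),T((-82,51,68),39,268),T((-82,33,68),71,269),T((-82,-33,68),180,271),T((-82,-51,68),212,271),
S((62,-51,68),495,370),S((62,-33,68),537,369),S((62,33,68),676,352),S((62,51,68),719,350)]
v,r=fit(obs,lambda v:(R.from_euler('Z',[v[2]]),np.r_[v[:2],0]),[.4,0,0]);print('rack',v.round(4));print(r.round(1).tolist())
S=pc('scene',390,165,4);T=pc('top',190,208,4)
obs=[T((89,0,17),164,258),S((89,0,17),55,43),T((-65,-21,34),36,52),T((-65,21,34),95,31),T((65,-21,34),112,233),T((65,21,34),167,212)]
v,r=fit(obs,lambda v:(R.from_euler('Z',[v[2]]),np.r_[v[:2],0]),[.4,.25,3.14]);print('meter',v.round(4));print(r.round(1).tolist())
st=arm.read_state();print(R.from_quat(st['ee_rot'],scalar_first=True).as_matrix().round(3).tolist())
E
python3 f0.py
```

```text
panel [ 0.4936 -0.2727  0.0222  0.1764 -0.3203]
[[-0.6, -0.4], [-0.1, -0.9], [-0.5, 0.1], [0.4, 0.4], [-0.0, 0.3], [-0.7, -0.2], [-0.2, 0.6], [-0.5, -0.7], [-0.5, 0.6], [-0.3, -0.3], [-0.5, -0.7], [0.3, 0.3], [0.0, 0.3], [-0.2, 0.5]]Traceback (most recent call last):
  File "f0.py", line 10, in <module>
    v,r=fit(obs,lambda v:(R.from_euler('Z',[v[2]]),np.r_[v[:2],0]),[.4,0,0]);print('rack',v.round(4));print(r.round(1).tolist())
        ~~~^^^^^^^^^^^^^^^^^^^^^^^^^^^^^^^^^^^^^^^^^^^^^^^^^^^^^^^^^^^^^^^^^
  File "fit.py", line 10, in fit
    s=least_squares(f,x0,loss=loss); return s.x,f(s.x).reshape(-1,2)
    return func(*args, **kwargs)
    vector_fun = VectorFunction(
        fun_wrapped,
    ...<6 lines>...
        workers=workers
    )
    self._update_fun()
    ~~~~~~~~~~~~~~~~^^
    self.f = self.fun_wrapped(xp_copy(self.x))
             ~~~~~~~~~~~~~~~~^^^^^^^^^^^^^^^^^
    return np.atleast_1d(self.fun(x))
                         ~~~~~~~~^^^
    return self.f(x, *self.args, **self.kwargs)
           ~~~~~~^^^^^^^^^^^^^^^^^^^^^^^^^^^^^^
  File "fit.py", line 9, in f
    r,t=pose(v); return np.concatenate([((proj(n,np.array([l])@r.as_matrix().T+t)[0])-np.array(px)) for n,l,px in obs])
                                         ~~~~~~~~~~~~~~~~~~~~~~~~~~~~~~~~~~~~~~~~~~~~^~~~~~~~~~~~~
ValueError: operands could not be broadcast together with shapes (0,3) (2,)
```

```bash
sed -i "s/R.from_euler('Z',\[v\[2\]\])/R.from_euler('Z',v[2])/; s/lambda v:(R.from_euler('ZY',\[v\[3\],v\[4\]\]),v\[:3\]),\[.4,-.25,.03,.2,-.35\]/lambda v:(R.from_euler('ZY',[v[2],-.35]),np.r_[v[:2],.031]),[.4,-.25,.2]/" f0.py; python3 f0.py
```

```text
panel [ 0.4985 -0.2707  0.1725]
[[-0.9, -2.9], [0.1, -3.3], [-0.7, -2.3], [0.6, -1.9], [-0.2, -0.8], [-0.3, -1.3], [-0.2, -1.4], [-0.8, -2.9], [-0.4, -1.5], [-0.3, -0.9], [-0.0, -1.2], [0.2, -0.3], [0.4, -0.2], [-0.1, -0.6]]
rack [ 0.465  -0.015  -0.0358]
[[0.1, -0.3], [-0.4, -0.2], [0.3, -0.2], [-0.1, -0.1], [0.4, -0.5], [-0.1, -0.6], [0.2, -0.5], [-0.3, -0.4], [-0.3, -1.3], [-0.7, -1.8], [0.7, -1.2], [-0.0, -1.6]]
meter [0.5019 0.2666 3.5547]
[[-0.3, 0.2], [-0.1, -1.4], [-0.4, -0.3], [-0.0, -1.8], [-0.2, 1.2], [1.4, -0.6]]
[[-0.953, 0.302, -0.001], [0.302, 0.953, -0.001], [0.0, -0.001, -1.0]]
```

```bash
cp f0.py f1.py; sed -i "s/np.r_\[v\[:2\],.031\]),\[.4,-.25,.2\]/np.r_[v[:2],v[3]]),[.4,-.25,.2,.03]/; s/y\/k+oy-.5/y\/k+oy-.5-(1.4 if n=='scene' else 0)/" f1.py; python3 f1.py; sed "s/-.35\]/v[4]]/; s/,.03\]);/,.03,-.35]);/" f1.py > f2.py; python3 f2.py|head -2
```

```text
panel [ 0.4963 -0.2713  0.175   0.0271]
[[-0.6, -0.8], [-0.0, -1.2], [-0.5, -0.2], [0.5, 0.2], [0.0, 1.0], [-0.4, 0.5], [-0.1, 0.6], [-0.7, -1.9], [-0.6, -0.6], [-0.3, 0.2], [-0.2, -0.2], [0.2, 0.8], [0.2, 0.7], [-0.2, 0.4]]
rack [ 0.4644 -0.0149 -0.0351]
[[-0.0, -0.0], [-0.4, 0.1], [0.2, -0.0], [-0.1, 0.1], [0.4, -0.2], [-0.1, -0.3], [0.2, -0.3], [-0.3, -0.1], [-0.3, -0.1], [-0.6, -0.6], [0.7, -0.0], [-0.0, -0.4]]
meter [0.5015 0.2666 3.5527]
[[-0.3, 0.4], [-0.1, -0.1], [-0.4, -0.1], [-0.0, -1.7], [-0.2, 1.4], [1.4, -0.4]]
[[-0.953, 0.302, -0.001], [0.302, 0.953, -0.001], [0.0, -0.001, -1.0]]
panel [ 0.4931 -0.2719  0.1769  0.0259 -0.3169]
[[-0.6, -0.4], [0.0, -0.9], [-0.5, 0.0], [0.5, 0.3], [0.0, 0.4], [-0.6, -0.1], [-0.1, 0.6], [-0.6, -0.5], [-0.4, 0.7], [-0.4, -0.3], [-0.3, -0.7], [0.2, 0.4], [0.2, 0.2], [-0.2, 0.6]]
```

Call:
play_rows --fingers '[1,1,1,1,1,1,1,1]' --pt "-0.12 0 0" --pt "-0.24 0 0" --pt "-0.36 0 0" --pt "-0.48 0 0" --pt "-0.6 0 0" --pt "-0.72 0 0" --pt "-0.84 0 0" --pt "-0.95 0 0" --twist '[0.09,0.18,0.27,0.36,0.45,0.54,0.63,0.693]'

```text
time: 0.9
position: [0.2495, 0.4714, 0.2419]
ee_rot: [0.0, 0.645, 0.765, -0.0]
force: [0.1, -0.5, 0.1]
opening: 0.0857
grasp_force: 0.0
```

Call:
play_rows --fingers '[1,1,1]' --pt "-0.33 0.08 0" --pt "-0.66 0.16 0" --pt "-1 0.24 0" --twist '[0,0,0]'

```text
time: 1.2
position: [0.2903, 0.3764, 0.2418]
ee_rot: [-0.0, 0.642, 0.767, -0.0]
force: [-0.2, -0.2, 1.3]
opening: 0.0857
grasp_force: 0.0
```

Call:
play_rows --fingers '[1,1,1]' --pt "-0.33 0.08 0" --pt "-0.66 0.16 0" --pt "-1 0.24 0" --twist '[0,0,0]'

```text
time: 1.5
position: [0.3314, 0.2819, 0.2421]
ee_rot: [-0.0, 0.642, 0.766, -0.0]
force: [1.0, -0.0, 0.3]
opening: 0.085
grasp_force: 0.0
```

Call:
play_rows --fingers '[1,1,1]' --pt "-0.33 0.08 0" --pt "-0.66 0.16 0" --pt "-1 0.24 0" --twist '[0,0,0]'

```text
time: 1.8
position: [0.3725, 0.1877, 0.2421]
ee_rot: [-0.0, 0.642, 0.766, -0.0]
force: [0.2, -0.3, -0.8]
opening: 0.0852
grasp_force: 0.0
```

Call:
play_rows --fingers '[1,1,1]' --pt "-0.33 0 0" --pt "-0.66 0 0" --pt "-1 0 0" --twist '[0,0,0]'

```text
time: 2.1
position: [0.3896, 0.0892, 0.2421]
ee_rot: [-0.0, 0.642, 0.766, -0.0]
force: [1.0, -0.1, 0.1]
opening: 0.0852
grasp_force: 0.0
```

Call:
play_rows --fingers '[1,1,1]' --pt "-0.33 0 0" --pt "-0.66 0 0" --pt "-1 0 0" --twist '[0,0,0]'

```text
time: 2.4
position: [0.4071, -0.0092, 0.2421]
ee_rot: [-0.0, 0.642, 0.766, -0.0]
force: [0.4, -0.9, 0.3]
opening: 0.0855
grasp_force: 0.0
```

Call:
play_rows --fingers '[1,1,1]' --pt "-0.33 0 0" --pt "-0.66 0 0" --pt "-1 0 0" --twist '[0,0,0]'

```text
time: 2.7
position: [0.4245, -0.1077, 0.2421]
ee_rot: [-0.0, 0.642, 0.766, 0.0]
force: [0.9, -0.3, -0.8]
opening: 0.0851
grasp_force: 0.0
```

Call:
play_rows --fingers '[1,1,1]' --pt "-0.33 0 0" --pt "-0.66 0 0" --pt "-1 0 0" --twist '[0,0,0]'

```text
time: 3.0
position: [0.442, -0.2061, 0.242]
ee_rot: [-0.0, 0.642, 0.766, 0.0]
force: [0.7, -0.6, 0.4]
opening: 0.0855
grasp_force: 0.0
```

Call:
play_rows --fingers '[1,1,1,1,1,1]' --pt "-0.3 0 0" --pt "-0.6 0 0" --pt "-0.72 0 0" --pt "-0.72 0 0.1" --pt "-0.72 0 0.1" --pt "-0.72 0 0.1" --twist '[0,0,0,0,0,0]'

```text
time: 3.6
position: [0.4544, -0.2743, 0.2318]
ee_rot: [-0.001, 0.642, 0.767, 0.0]
force: [0.4, 0.3, 0.0]
opening: 0.0855
grasp_force: 0.0
```

```bash
python3 - <<'E'
from h import *
a=snap('scene','s1.png')['pixels'];b=snap('top','t1.png')['pixels']
c=lambda im,x,y,w,h,k:cv2.resize(im[y:y+h,x:x+w],None,fx=k,fy=k,interpolation=cv2.INTER_CUBIC)
cv2.imwrite('pics/c3.png',np.hstack([c(a,130,90,130,150,3),c(b,395,180,130,150,3)]))
E
```

```text
(no output)
```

View pics/c3.png

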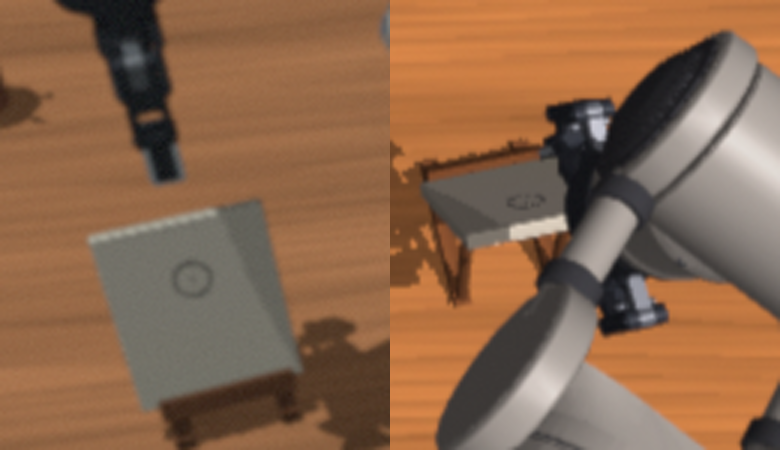

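The scene crop shows the outer fingertip at about (186,150), over the upper middle of the panel. In the top view the arm hides the right side of the panel. I check the tip against the calibration.

```bash
python3 - <<'E'
from fit import *
p=np.array([.4544,-.2743]);h=np.array([.985,.174])
for d in(.043,.057):
  for z in (.221,.234): print(d,z,proj('scene',np.r_[p+h*d,z][None]).round(1),proj('top',np.r_[p+h*d,z][None]).round(1))
print(proj('scene',np.array([[.4487,-.2794,.161]])))
E
```

```text
0.043 0.221 [[187.1 152.8]] [[447.3 231.3]]
0.043 0.234 [[185.6 147.6]] [[449.1 230.8]]
0.057 0.221 [[188.2 157.3]] [[445.7 224.7]]
0.057 0.234 [[186.7 152.2]] [[447.4 224.1]]
[[187.96529329 160.41038397]]
```

Call:
play_rows --fingers '[1,1,1,1,1,1]' --pt "-0.04 0 0.25" --pt "-0.04 0 0.5" --pt "-0.04 0 0.75" --pt "-0.04 0 0.93" --pt "-0.04 0 0.93" --pt "-0.04 0 0.93" --twist '[0,0,0,0,0,0]'

```text
time: 4.3
position: [0.4558, -0.2794, 0.14]
ee_rot: [0.0, 0.642, 0.767, 0.0]
force: [0.0, -0.9, 0.6]
opening: 0.0853
grasp_force: 0.0
```

Call:
play_rows --fingers '[-0.2,-0.35,-0.45,-0.45,-0.45]' --pt "0 0 0" --pt "0 0 0" --pt "0 0 0" --pt "0 0 0" --pt "0 0 0" --twist '[0,0,0,0,0]' --squeeze 20

```text
time: 4.8
position: [0.4572, -0.2796, 0.1402]
ee_rot: [0.002, 0.643, 0.766, 0.001]
force: [4.9, 2.7, 1.5]
opening: 0.0237
grasp_force: 7.6
```

Call:
play_rows --fingers '[-1,-1,-1,-1]' --pt "0 0 0" --pt "0 0.03 0" --pt "0 0.05 0" --pt "0 0.05 0" --twist '[0,0,0,0]' --squeeze 25

```text
time: 5.2
position: [0.4614, -0.279, 0.1413]
ee_rot: [0.002, 0.642, 0.766, 0.0]
force: [-1.8, 3.3, 11.8]
opening: 0.0213
grasp_force: 23.2
```

Call:
play_rows --fingers '[-1,-1,-1,-1,-1,-1,-1]' --pt "0 0 -0.05" --pt "0 0.03 -0.1" --pt "0 0.06 -0.15" --pt "0 0.1 -0.2" --pt "0 0.15 -0.26" --pt "0 0.2 -0.34" --pt "0 0.2 -0.34" --twist '[0,0,0,0,0,0,0]'

```text
time: 5.9
position: [0.4814, -0.2755, 0.1747]
ee_rot: [0.001, 0.642, 0.766, 0.0]
force: [4.3, 1.0, 1.0]
opening: 0.013
grasp_force: 26.2
```

Call:
play_rows --fingers '[-1,-1,-1,-1,-1,-1]' --pt "0 0.1 -0.2" --pt "0 0.2 -0.4" --pt "0 0.25 -0.6" --pt "0 0.25 -0.8" --pt "0 0.25 -0.8" --pt "0 0.25 -0.8" --twist '[0,0,0,0,0,0]' --squeeze 60

```text
time: 6.5
position: [0.5037, -0.2709, 0.2525]
ee_rot: [-0.001, 0.643, 0.766, -0.0]
force: [-0.7, 0.1, -4.5]
opening: 0.011
grasp_force: 59.4
```

```bash
cat > two.py <<'E'
from h import *
import sys
def two(tag,sa,sb,k=4):
    a=snap('scene','s%s.png'%tag)['pixels'];b=snap('top','t%s.png'%tag)['pixels']
    c=lambda im,x,y,w,h:cv2.resize(im[y:y+h,x:x+w],None,fx=k,fy=k,interpolation=cv2.INTER_CUBIC)
    cv2.imwrite('pics/c%s.png'%tag,np.hstack([c(a,*sa),c(b,*sb)]))
E
python3 -c "
from two import *
two('4',(130,60,130,150),(395,150,70,150))
print(arm.read_state()['position'],arm.read_state()['torque'])"
```

```text
[ 0.50360293 -0.27067725  0.25160402] [-0.02223522 -0.02310354 -0.03398838]
```

View pics/c4.png

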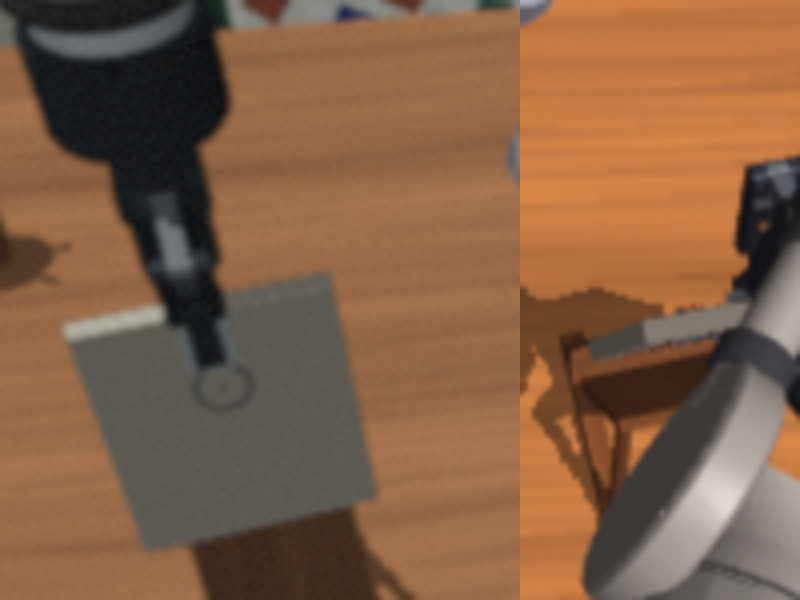

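The scene crop shows the panel hanging upright in the grip. Its back corners are at crop pixels (72,338), (332,293), (376,495) and (147,550), and the ring is at (222,388), just under the fingertip. I fit how it sits in the grip.

```bash
cat > g.py <<'E'
from fit import *
def S(l,x,y): return ('scene',[a/1000 for a in l],(x/4+130-.5,y/4+60-.5-1.4))
obs=[S((6,-60,140),72,338),S((6,60,140),332,291),S((6,60,0),376,496),S((6,-60,0),147,550),S((6,0,95),222,388)]
p=np.array([.5036,-.2707]);h=np.array([.9847,.1736]);l=np.array([-.1736,.9847])
for nm,f,x0 in (('roll,lat,z',lambda v:(R.from_euler('ZX',[.1745,v[0]]),np.r_[p+l*v[1],v[2]]),[0,0,.12]),
 ('+pitch,yaw',lambda v:(R.from_euler('ZXY',[.1745+v[4],v[0],v[3]]),np.r_[p+l*v[1],v[2]]),[0,0,.12,0,0]),):
    v,r=fit(obs,f,x0);print(nm,v.round(4),r.round(1).tolist())
E
python3 g.py
```

```text
roll,lat,z [-0.0056  0.0011  0.1318] [[-1.5, 0.2], [0.6, -1.3], [0.7, 0.9], [-0.6, 0.9], [0.5, -0.3]]
+pitch,yaw [-0.0017  0.0015  0.1339  0.029  -0.0172] [[-1.8, 0.5], [0.8, -0.6], [0.8, 0.5], [-0.7, -0.0], [0.5, -0.1]]
```

Call:
play_rows --fingers '[-1,-1,-1,-1,-1]' --pt "0.12 0.05 0" --pt "0.3 0.1 0" --pt "0.5 0.15 0" --pt "0.7 0.2 0" --pt "0.9 0.2 0" --twist '[0,0,0,0,0]'

```text
time: 7.1
position: [0.5087, -0.1764, 0.2529]
ee_rot: [-0.0, 0.642, 0.767, 0.0]
force: [0.1, -0.4, -3.6]
opening: 0.0111
grasp_force: 59.2
```

Call:
play_rows --fingers '[-1,-1,-1,-1,-1]' --pt "0.2 0.05 0" --pt "0.4 0.1 0" --pt "0.6 0.15 0" --pt "0.8 0.2 0" --pt "0.9 0.2 0" --twist '[0,0,0,0,0]'

```text
time: 7.6
position: [0.5121, -0.0841, 0.2532]
ee_rot: [-0.0, 0.642, 0.767, 0.0]
force: [-0.0, -0.1, -4.1]
opening: 0.0111
grasp_force: 59.3
```

Call:
play_rows --fingers '[-1,-1,-1,-1,-1,-1,-1,-1]' --pt "0.15 0 0" --pt "0.3 0 0" --pt "0.45 0 0.1" --pt "0.6 0 0.2" --pt "0.7 0 0.3" --pt "0.7 0 0.4" --pt "0.7 0 0.45" --pt "0.7 0 0.45" --twist '[0.03,0.06,0.1,0.12,0.133,0.133,0.133,0.133]'

```text
time: 8.4
position: [0.5, -0.0182, 0.2076]
ee_rot: [-0.001, 0.719, 0.695, -0.001]
force: [-0.0, -0.6, -4.2]
opening: 0.0111
grasp_force: 59.4
```

```bash
python3 -c "
from two import *
two('5',(255,80,100,150),(290,190,90,150))
print(arm.read_state()['position'],arm.read_state()['ee_rot'],arm.read_state()['force'])"
```

```text
[ 0.50068323 -0.01839959  0.20852376] [2.49863224e-04 7.18974602e-01 6.95036292e-01 1.11093564e-04] [-0.11844487 -0.38932658 -2.81604183]
```

View pics/c5.png

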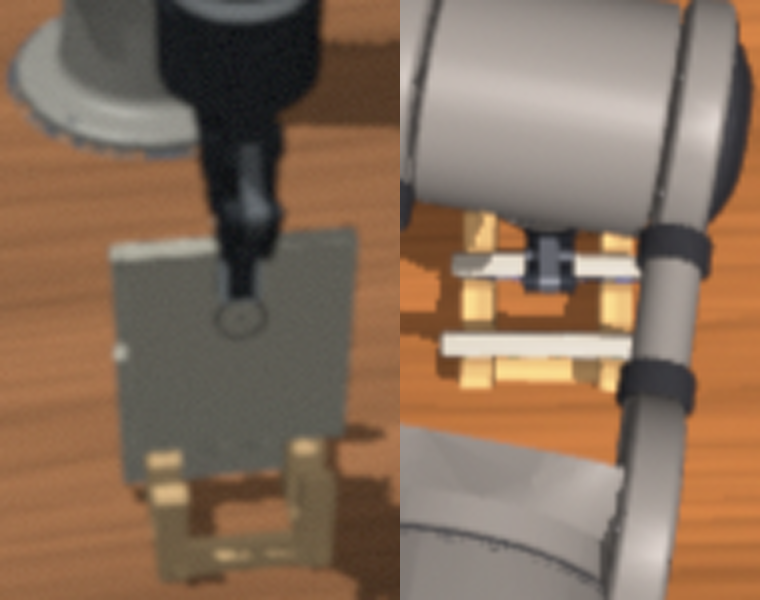

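```bash
python3 - <<'E'
from fit import *
o=np.array([.5005,-.0173,.0885]);M=R.from_euler('Z',-.034).as_matrix()
for l in [(6,-60,0),(6,60,0),(6,-60,140),(6,60,140),(6,0,95)]:
    q=proj('scene',(M@np.array(l)/1000+o)[None])[0]+[0,1.4]; print(l,((q+.5-[255,80])*4).round())
o=np.array([.4644,-.0149,0]);M=R.from_euler('Z',-.035).as_matrix()
for l in [(62,-42,68),(48.5,-42,68),(21.5,-42,68),(3.5,-42,68),(62,42,68),(48.5,42,68),(21.5,42,68),(3.5,42,68),(-4,-60,120),(-4,60,120),(-16,60,120)]:
    P=(M@np.array(l)/1000+o)[None];q=proj('scene',P)[0]+[0,1.4]; t=proj('top',P)[0];print(l,((q+.5-[255,80])*4).round(),(((t+.5-[290,190])*4)+[400,0]).round())
E
```

```text
(6, -60, 0) [132. 454.]
(6, 60, 0) [345. 435.]
(6, -60, 140) [121. 257.]
(6, 60, 140) [360. 238.]
(6, 0, 95) [240. 316.]
(62, -42, 68) [171. 502.] [618. 150.]
(48.5, -42, 68) [168. 485.] [618. 172.]
(21.5, -42, 68) [163. 450.] [617. 217.]
(3.5, -42, 68) [160. 428.] [617. 246.]
(62, 42, 68) [319. 488.] [481. 148.]
(48.5, 42, 68) [315. 471.] [480. 170.]
(21.5, 42, 68) [308. 437.] [479. 214.]
(3.5, 42, 68) [303. 415.] [479. 244.]
(-4, -60, 120) [124. 356.] [651. 256.]
(-4, 60, 120) [335. 338.] [443. 253.]
(-16, 60, 120) [331. 324.] [443. 274.]
```

The scene crop matches the prediction: ring at (241,318) against (240,316) predicted, lower edge over the empty slot. I lower it slowly and watch the force.

Call:
play_rows --fingers '[-1,-1,-1,-1,-1,-1]' --pt "0.01 -0.01 0.08" --pt "0.01 -0.01 0.16" --pt "0.01 -0.01 0.22" --pt "0.01 -0.01 0.27" --pt "0.01 -0.01 0.32" --pt "0.01 -0.01 0.32" --twist '[0,0,0,0,0,0]' --squeeze 40

```text
time: 9.1
position: [0.4991, -0.0167, 0.1755]
ee_rot: [-0.001, 0.719, 0.695, -0.0]
force: [0.1, 0.0, -3.9]
opening: 0.0107
grasp_force: 59.4
```

Call:
play_rows --fingers '[-1,-1,-1,-1,-1,-1]' --pt "0 0 0.07" --pt "0 0 0.14" --pt "0 0 0.21" --pt "0 0 0.27" --pt "0 0 0.33" --pt "0 0 0.33" --twist '[0,0,0,0,0,0]'

```text
time: 9.7
position: [0.4989, -0.0167, 0.1423]
ee_rot: [-0.001, 0.719, 0.695, -0.001]
force: [-0.1, 0.6, -4.5]
opening: 0.0114
grasp_force: 59.4
```

Call:
play_rows --fingers '[-1,-1,-1,-1]' --pt "0 0 0.02" --pt "0 0 0.04" --pt "0 0 0.04" --pt "0 0 0.04" --twist '[0,0,0,0]'

```text
time: 10.1
position: [0.4995, -0.0168, 0.1394]
ee_rot: [0.0, 0.719, 0.695, 0.0]
force: [0.3, -1.2, -3.5]
opening: 0.0111
grasp_force: 59.3
```

Call:
play_rows --fingers '[-1,-1,-1]' --pt "0 0 0.02" --pt "0 0 0.02" --pt "0 0 0.02" --twist '[0,0,0]'

```text
time: 10.4
position: [0.4995, -0.0168, 0.1373]
ee_rot: [-0.0, 0.719, 0.695, 0.0]
force: [0.1, 0.2, -4.1]
opening: 0.0115
grasp_force: 59.2
```

Call:
play_rows --fingers '[-1,-1,-1]' --pt "0 0 0.015" --pt "0 0 0.015" --pt "0 0 0.015" --twist '[0,0,0]'

```text
time: 10.7
position: [0.4996, -0.0168, 0.1359]
ee_rot: [0.0, 0.719, 0.695, 0.0]
force: [0.5, 0.1, -3.9]
opening: 0.0113
grasp_force: 59.3
```

Call:
play_rows --fingers '[-1,-1,-1]' --pt "0 0 0.01" --pt "0 0 0.015" --pt "0 0 0.015" --twist '[0,0,0]'

```text
time: 11.0
position: [0.4999, -0.0169, 0.1357]
ee_rot: [0.001, 0.719, 0.695, 0.001]
force: [-2.1, -0.1, 9.0]
opening: 0.0113
grasp_force: 61.3
```

Call:
play_rows --fingers '[-1,-1,-1]' --pt "0 0 0.01" --pt "0 0 0.01" --pt "0 0 0.01" --twist '[0,0,0]'

```text
time: 11.3
position: [0.5006, -0.017, 0.1356]
ee_rot: [0.002, 0.719, 0.695, 0.001]
force: [-2.5, 0.1, 14.5]
opening: 0.0109
grasp_force: 62.5
```

Contact came at about the expected floor height, so the panel is seated. I ease the push and open gently.

Call:
play_rows --fingers '[-1,-0.7,-0.64,-0.58,-0.5,-0.4,-0.3,-0.3]' --pt "0 0 -0.015" --pt "0 0 -0.015" --pt "0 0 -0.015" --pt "0 0 -0.015" --pt "0 0 -0.015" --pt "0 0 -0.015" --pt "0 0 -0.015" --pt "0 0 -0.015" --twist '[0,0,0,0,0,0,0,0]'

```text
time: 12.1
position: [0.4994, -0.0168, 0.1348]
ee_rot: [-0.0, 0.719, 0.695, 0.0]
force: [-0.1, -1.2, -0.6]
opening: 0.0301
grasp_force: 0.0
```

Call:
play_rows --fingers '[-0.3,-0.3,-0.3,-0.3,-0.3,-0.3]' --pt "0 0 -0.1" --pt "0 0 -0.2" --pt "0 0 -0.35" --pt "0 0 -0.6" --pt "0 0 -0.9" --pt "0 0 -1" --twist '[0,0,0,0,0,0]'

```text
time: 12.7
position: [0.5008, -0.017, 0.2386]
ee_rot: [0.003, 0.719, 0.695, 0.002]
force: [0.5, 1.1, 1.1]
opening: 0.0298
grasp_force: 0.0
```

Call:
play_rows --fingers '[-0.3,-0.3,0,0.3]' --pt "0.2 0 0" --pt "0.5 0 0" --pt "0.8 0 0" --pt "1 0 0" --twist '[0,0,0,0]'

```text
time: 13.1
position: [0.5025, 0.0847, 0.2349]
ee_rot: [-0.0, 0.719, 0.695, 0.0]
force: [0.9, -0.5, 0.6]
opening: 0.055
grasp_force: 0.0
```

Call:
play_rows --fingers '[1,1,1,1,1,1,1,1]' --pt "0.3 0 0" --pt "0.6 0 0" --pt "0.9 -0.04 0" --pt "1 -0.08 0" --pt "1 -0.08 0" --pt "1 -0.08 0" --pt "1 -0.08 0" --pt "1 -0.08 0" --twist '[0,0,0,0,0,0,0,0]'

```text
time: 13.9
position: [0.4984, 0.1823, 0.2349]
ee_rot: [0.0, 0.719, 0.695, 0.0]
force: [-0.0, -0.5, 0.2]
opening: 0.0853
grasp_force: 0.0
```

Call:
play_rows --fingers '[1,1,1,1,1,1,1,1]' --pt "0.2 0 0" --pt "0.4 0 0" --pt "0.6 0 0" --pt "0.83 0 0" --pt "0.83 0 0" --pt "0.83 0 0" --pt "0.83 0 0" --pt "0.83 0 0" --twist '[0.09,0.18,0.27,0.36,0.45,0.54,0.63,0.7]'

```text
time: 14.7
position: [0.5012, 0.2656, 0.2348]
ee_rot: [0.0, 0.977, 0.214, -0.0]
force: [-0.5, -0.4, -0.1]
opening: 0.0853
grasp_force: 0.0
```

```bash
python3 -c "
from two import *
two('6',(260,110,100,140),(290,190,100,140))
s=arm.read_state();print(s['position'],s['ee_rot'],s['qpos'])"
```

```text
[0.50118664 0.265644   0.2347981 ] [ 1.63784378e-05  9.76339732e-01  2.16242285e-01 -3.44333956e-05] [ 3.52295371e-01  4.25399347e-01  1.41715099e+00 -2.41234234e-05
  1.29911495e+00  1.48717009e+00]
```

View pics/c6.png

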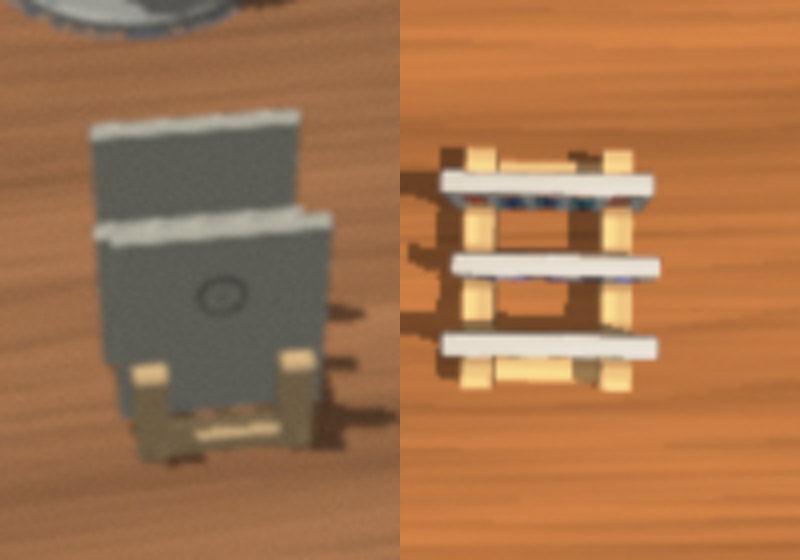

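The panel stands in the empty slot with the ring outward: scene crop ring at (221,297), top edge in the top crop from (443,180) to (654,186). I fit its pose and start down towards the meter.

```bash
cat > p.py <<'E'
from fit import *
S=lambda l,x,y:('scene',[a/1000 for a in l],(x/4+260-.5,y/4+110-.5-1.4))
T=lambda l,x,y:('top',[a/1000 for a in l],((x-400)/4+290-.5,y/4+190-.5))
obs=[S((6,-60,140),113,246),S((6,60,140),330,228),S((6,0,95),221,297),S((6,-60,0),124,416),
T((6,60,140),443,170),T((6,-60,140),654,176),T((-6,60,140),443,193),T((-6,-60,140),653,197)]
v,r=fit(obs,lambda v:(R.from_euler('ZY',[v[2],v[3]]),np.r_[v[:2],.015]),[.5,-.016,-.03,0]);print('panel',v.round(4));print(r.round(1).tolist())
M=R.from_euler('ZY',[v[2],v[3]]).as_matrix();print('spot',(M@[.006,0,.095]+np.r_[v[:2],.015]).round(4))
E
python3 p.py
```

```text
panel [ 0.4975 -0.0158 -0.0416  0.0093]
[[-1.0, -0.6], [0.8, -0.7], [0.0, -0.7], [-1.3, 0.2], [-0.6, -0.1], [0.2, -0.4], [-0.8, -0.5], [0.4, -0.2]]
spot [ 0.5044 -0.0161  0.1099]
```

Call:
play_rows --fingers '[1,1,1,1]' --pt "0 0 0.3" --pt "0 0 0.7" --pt "0 0 1" --pt "0 0 1" --twist '[0.016,0.016,0.016,0.016]'

```text
time: 15.2
position: [0.4987, 0.2649, 0.1309]
ee_rot: [0.001, 0.979, 0.206, -0.004]
force: [-1.0, -0.1, -0.0]
opening: 0.0855
grasp_force: 0.0
```

Call:
play_rows --fingers '[1,1,1,1,1]' --pt "0 0 0.3" --pt "0 0 0.6" --pt "0 0 0.8" --pt "0 0 0.9" --pt "0 0 0.9" --twist '[0,0,0,0,0]'

```text
time: 15.7
position: [0.5012, 0.2662, 0.045]
ee_rot: [-0.0, 0.979, 0.205, -0.0]
force: [-0.7, 0.2, 0.1]
opening: 0.0858
grasp_force: 0.0
```

Call:
play_rows --fingers '[1,1,1,0.3,-0.1,-1,-1,-1]' --pt "0 0 0.15" --pt "0 0 0.3" --pt "0 0 0.33" --pt "0 0 0.33" --pt "0 0 0.33" --pt "0 0 0.33" --pt "0 0 0.33" --pt "0 0 0.33" --twist '[0,0,0,0,0,0,0,0]' --squeeze 40

```text
time: 16.5
position: [0.5018, 0.2667, 0.0132]
ee_rot: [-0.0, 0.979, 0.205, 0.001]
force: [-1.4, 0.8, 5.9]
opening: 0.0417
grasp_force: 41.2
```

Call:
play_rows --fingers '[-1,-1,-1,-1]' --pt "0 0 0" --pt "0 0 0" --pt "0 0 0" --pt "0 0 0" --twist '[0,0,0,0]'

```text
time: 16.9
position: [0.5017, 0.2667, 0.0132]
ee_rot: [-0.0, 0.979, 0.205, 0.001]
force: [-0.8, 0.0, 6.2]
opening: 0.042
grasp_force: 41.2
```

Call:
play_rows --fingers '[-1,-1,-1,-1,-1,-1]' --pt "0 0 -0.05" --pt "0 0 -0.15" --pt "0 0 -0.35" --pt "0 0 -0.6" --pt "0 0 -0.9" --pt "0 0 -0.95" --twist '[0,0,0,0,0,0]' --squeeze 60

```text
time: 17.5
position: [0.5027, 0.267, 0.1108]
ee_rot: [-0.001, 0.979, 0.205, 0.003]
force: [0.2, 0.5, -2.0]
opening: 0.0411
grasp_force: 60.6
```

Call:
play_rows --fingers '[-1,-1,-1,-1,-1]' --pt "0.2 0.08 0" --pt "0.4 0.16 0" --pt "0.6 0.24 0" --pt "0.8 0.32 0" --pt "0.92 0.4 0" --twist '[0,0,0,0,0]'

```text
time: 18.0
position: [0.6021, 0.2665, 0.1059]
ee_rot: [-0.0, 0.979, 0.205, -0.0]
force: [0.0, -0.9, -2.1]
opening: 0.0411
grasp_force: 60.6
```

Call:
play_rows --fingers '[-1,-1,-1,-1,-1]' --pt "-0.05 0.15 0" --pt "-0.1 0.35 0" --pt "-0.15 0.55 0" --pt "-0.2 0.75 0" --pt "-0.25 0.94 0" --twist '[0,0,0,0,0]'

```text
time: 18.5
position: [0.6149, 0.1687, 0.1062]
ee_rot: [0.0, 0.979, 0.205, -0.001]
force: [-0.3, 0.1, -1.7]
opening: 0.0411
grasp_force: 60.5
```

Call:
play_rows --fingers '[-1,-1,-1,-1,-1]' --pt "-0.05 0.2 0" --pt "-0.1 0.4 0" --pt "-0.15 0.6 0" --pt "-0.2 0.8 0" --pt "-0.25 0.94 0" --twist '[0,0,0,0,0]'

```text
time: 19.0
position: [0.6299, 0.0724, 0.1063]
ee_rot: [-0.0, 0.979, 0.204, -0.001]
force: [0.2, -0.2, -1.2]
opening: 0.0413
grasp_force: 60.5
```

Call:
play_rows --fingers '[-1,-1,-1,-1,-1,-1,-1,-1]' --pt "-0.05 0.2 0" --pt "-0.1 0.4 0" --pt "-0.15 0.6 0" --pt "-0.2 0.75 0" --pt "-0.25 0.87 0" --pt "-0.25 0.94 0" --pt "-0.25 0.94 0" --pt "-0.25 0.94 0" --twist '[0.05,0.1,0.15,0.2,0.25,0.286,0.286,0.286]'

```text
time: 19.8
position: [0.645, -0.0218, 0.1065]
ee_rot: [-0.0, 1.0, -0.018, -0.0]
force: [-0.3, 0.5, -1.5]
opening: 0.0412
grasp_force: 60.7
```

```bash
python3 -c "
from two import *
two('7',(265,120,100,140),(285,150,100,140))
print(arm.read_state()['position'])"
```

```text
[ 0.64520495 -0.02131837  0.1066629 ]
```

View pics/c7.png

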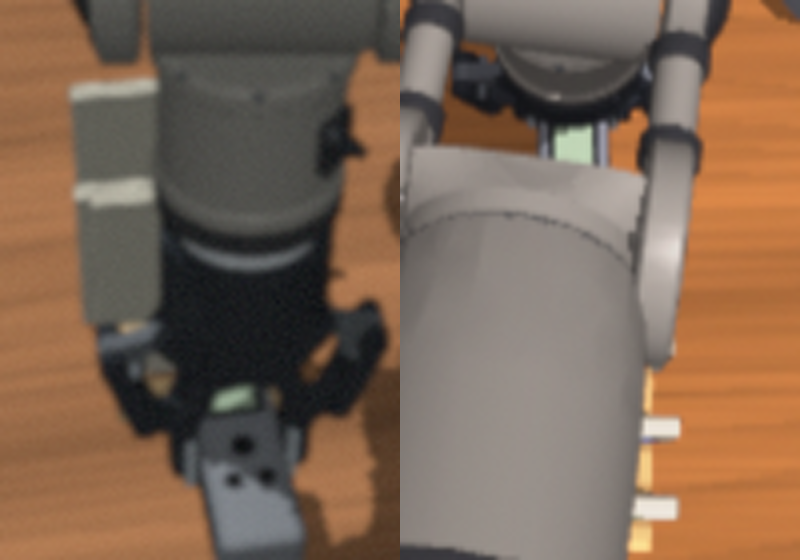

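The scene crop shows the meter from behind, with its rear top edge at about (218,548) to (303,538). The arm hides the ball and the ring in both views, so I check the meter's offset in the grip from the visible edge.

```bash
python3 - <<'E'
from fit import *
o=np.array([.6452,-.0213,.1066-.0132]);M=R.from_euler('Z',np.pi-.036).as_matrix()
for l in [(-65,21,34),(-65,-21,34),(-65,0,34),(-65,21,0),(65,21,34),(65,-21,34)]:
    P=(M@np.array(l)/1000+o)[None];q=proj('scene',P)[0]+[0,1.4];t=proj('top',P)[0];print(l,((q+.5-[265,120])*4).round(),((t+.5-[285,150])*4+[400,0]).round())
E
```

```text
(-65, 21, 34) [217. 544.] [609.  -8.]
(-65, -21, 34) [307. 535.] [538.  -9.]
(-65, 0, 34) [262. 539.] [573.  -8.]
(-65, 21, 0) [216. 586.] [608.   8.]
(65, 21, 34) [181. 337.] [606. 207.]
(65, -21, 34) [262. 329.] [534. 206.]
```

The edge is within about 1 px of prediction. I take a force baseline and advance.

```bash
cat > avg.py <<'E'
from h import *
F=[];P=[]
for i in range(10):
    cams.snapshot('top'); s=arm.read_state();F.append(s['force']);P.append(s['position'])
print(s['time'],'F',np.mean(F,0).round(2),np.std(F,0).round(2),'P',np.mean(P,0).round(4))
E
python3 avg.py
```

```text
20.4 F [ 0.06 -0.19 -1.61] [0.32 0.67 0.33] P [ 0.6455 -0.0215  0.1068]
```

Call:
play_rows --fingers '[-1,-1,-1,-1,-1,-1]' --pt "-0.1 0 0" --pt "-0.2 0 0" --pt "-0.28 0 0" --pt "-0.34 0 0" --pt "-0.37 0 0" --pt "-0.37 0 0" --twist '[0,0,0,0,0,0]'

```text
time: 21.0
position: [0.6085, -0.0205, 0.1069]
ee_rot: [-0.0, 1.0, -0.018, 0.0]
force: [0.2, -0.8, -1.8]
opening: 0.0416
grasp_force: 60.6
```

```bash
python3 avg.py
```

```text
21.5 F [ 0.13 -0.11 -1.57] [0.34 0.34 0.39] P [ 0.6089 -0.0205  0.1068]
```

Call:
play_rows --fingers '[-1,-1,-1,-1,-1,-1]' --pt "-0.01 0 0.005" --pt "-0.02 0 0.005" --pt "-0.03 0 0.005" --pt "-0.04 0 0.005" --pt "-0.05 0 0.005" --pt "-0.05 0 0.005" --twist '[0,0,0,0,0,0]'

```text
time: 22.1
position: [0.6035, -0.0203, 0.1063]
ee_rot: [-0.0, 1.0, -0.018, -0.0]
force: [-1.9, -0.8, -1.3]
opening: 0.0416
grasp_force: 60.6
```

```bash
python3 avg.py
```

```text
22.6 F [-0.08  0.09 -1.51] [0.7  0.44 0.55] P [ 0.6037 -0.0203  0.1063]
```

Call:
play_rows --fingers '[-1,-1,-1]' --pt "-0.01 0 0" --pt "-0.02 0 0" --pt "-0.02 0 0" --twist '[0,0,0]'

```text
time: 22.9
position: [0.6016, -0.0202, 0.1063]
ee_rot: [-0.0, 1.0, -0.018, 0.0]
force: [-0.4, 0.1, -1.4]
opening: 0.0412
grasp_force: 60.6
```

```bash
python3 avg.py
```

```text
23.4 F [ 0.14  0.12 -1.72] [0.39 0.58 0.4 ] P [ 0.6017 -0.0202  0.1063]
```

Call:
play_rows --fingers '[-1,-1,-1]' --pt "-0.01 0 0" --pt "-0.02 0 0" --pt "-0.02 0 0" --twist '[0,0,0]'

```text
time: 23.7
position: [0.5998, -0.0202, 0.1064]
ee_rot: [-0.0, 1.0, -0.018, 0.0]
force: [1.6, 0.5, -1.4]
opening: 0.0416
grasp_force: 60.6
```

```bash
python3 avg.py
```

```text
24.2 F [ 1.23 -0.32 -1.7 ] [0.48 0.59 0.45] P [ 0.5998 -0.0202  0.1064]
```

Call:
play_rows --fingers '[-1,-1,-1]' --pt "-0.01 0 0" --pt "-0.02 0 0" --pt "-0.02 0 0" --twist '[0,0,0]'

```text
time: 24.5
position: [0.5978, -0.0201, 0.1064]
ee_rot: [0.0, 1.0, -0.018, 0.0]
force: [1.9, -0.8, -1.7]
opening: 0.0415
grasp_force: 60.7
```

```bash
python3 avg.py
```

```text
25.0 F [ 2.16 -0.48 -0.77] [0.44 0.28 0.42] P [ 0.5977 -0.0201  0.1064]
```

Call:
play_rows --fingers '[-1,-1,-1]' --pt "-0.01 0 0" --pt "-0.02 0 0" --pt "-0.02 0 0" --twist '[0,0,0]'

```text
time: 25.3
position: [0.5957, -0.0201, 0.1064]
ee_rot: [-0.0, 1.0, -0.018, 0.0]
force: [2.2, -0.6, 0.1]
opening: 0.0411
grasp_force: 60.7
```

```bash
python3 avg.py; python3 avg.py;  python3 -c "
from h import *
s=cams.snapshot('scene')['pixels'];b=cams.snapshot('top')['pixels']
c=lambda im,x,y,w,h:cv2.resize(im[y:y+h,x:x+w],None,fx=4,fy=4,interpolation=cv2.INTER_CUBIC)
cv2.imwrite('pics/c9.png',np.hstack([c(s,265,110,100,140),c(b,285,150,100,140)]))"
```

```text
25.8 F [ 2.33 -0.58 -0.44] [0.38 0.35 0.67] P [ 0.5957 -0.02    0.1063]
26.3 F [ 2.17 -0.43 -0.37] [0.27 0.54 0.37] P [ 0.5957 -0.02    0.1063]
```

View pics/c9.png

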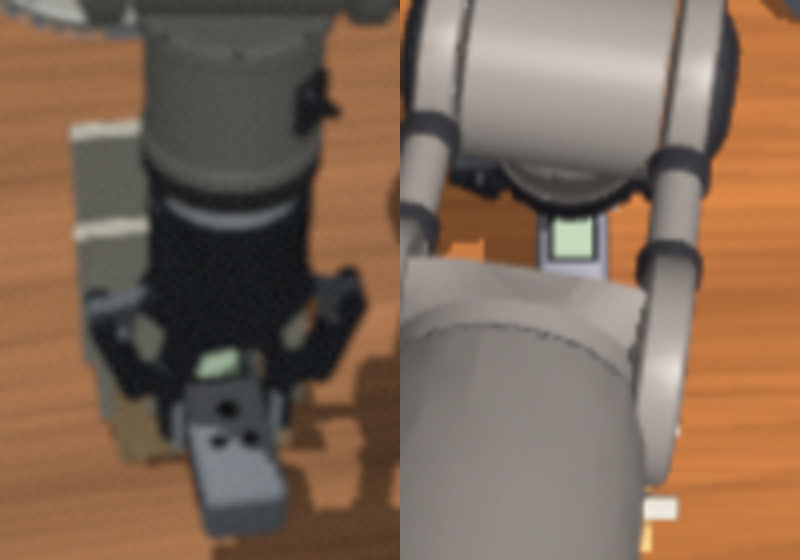

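The meter is still level and in line (rear edge around (205,530) to (285,525) in the scene crop). The force stayed near 2.2 N over the last 2 mm, so the panel is rocking back against its slot. I go on in 1 mm steps.

Call:
play_rows --fingers '[-1,-1,-1]' --pt "-0.005 0 0" --pt "-0.01 0 0" --pt "-0.01 0 0" --twist '[0,0,0]'

```text
time: 26.7
position: [0.5947, -0.02, 0.1063]
ee_rot: [-0.0, 1.0, -0.018, 0.0]
force: [2.2, -0.8, -0.0]
opening: 0.0411
grasp_force: 60.7
```

```bash
python3 avg.py
```

```text
27.2 F [ 2.69 -0.61 -0.41] [0.52 0.48 0.48] P [ 0.5947 -0.02    0.1063]
```

Call:
play_rows --fingers '[-1,-1,-1]' --pt "-0.005 0 0" --pt "-0.01 0 0" --pt "-0.01 0 0" --twist '[0,0,0]'

```text
time: 27.5
position: [0.5937, -0.02, 0.1064]
ee_rot: [-0.0, 1.0, -0.018, 0.0]
force: [2.9, -0.5, -0.5]
opening: 0.041
grasp_force: 60.8
```

```bash
python3 avg.py
```

```text
28.0 F [ 3.36 -0.58 -0.25] [0.46 0.59 0.42] P [ 0.5937 -0.02    0.1063]
```

```bash
python3 avg.py; python3 avg.py
```

```text
28.5 F [ 3.36 -0.81 -0.02] [0.33 0.35 0.34] P [ 0.5937 -0.0199  0.1063]
29.0 F [ 3.45 -0.71  0.1 ] [0.49 0.49 0.54] P [ 0.5937 -0.0199  0.1063]
```

```bash
python3 -c "
from plant import arm
print(arm.job_done())"
```

```text
the job is handed in; nothing more can be done
None
```

I handed the job in at 29 s: the panel stands in the empty slot with the ring facing out, and the meter is held level against it at about 3.3 N, roughly half the head's travel. The arm hid the ball and ring in both cameras, so the ball being inside the ring is computed from measured positions, not seen.

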